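Open the push-and-turn cap of the brush-cleaner bottle

TASK

Two square bottles stand in wooden holders; the one with the wide ribbed push-and-turn cap is not fully home in its holder. First push that bottle straight down by its cap until it is fully home, then press the cap down, twist it counter-clockwise until it comes free, lift it off and finish still holding it in the gripper, upright and at rest, about 10 cm straight above the bottle's mouth, with the bottle still fully home. Do not touch the bottle with the pointed spout, and leave the other things on the bench where they are.

Things in the scene. Friction and masses are not known exactly. Their poses are not given: they have to be found in the camera images.
- cap: round ribbed grey plastic cap, 46 mm across (48 over the ribs), 36 mm tall, 35 g, loose, locked on the bottle at the start; origin at the centre of its lower edge, z up. A bar-shaped rib on the top marks its x axis. To open: press 3.5 mm or more down, turn counter-clockwise seen from above (clockwise is blocked); turned between 0.7 and 2.4 rad it is free and lifts straight off
- cap_top (a point): centre of the cap's flat top face, 36 mm above the cap's origin; at the start 156 mm above the bench. The cap can be gripped round the ribs at any yaw, with 40 mm of finger room all round and 15 mm below its lower edge (9 mm while it is pressed)
- seal (a joint): sprung seal on the neck under the cap, m: 0 = cap at rest, locked; positive = cap pressed down, 0.0065 is its hard stop; the cap's hooks clear the neck's lugs and it can turn from 0.0035 on. Takes 5.4 N to start and 9.3 N at the stop. Goes to -0.003 when the cap is free
- bottle (a joint): how far the capped bottle is pushed down into its holder, m: 0 at the start (a 10 mm gap shows between its step and the holder's rim), 0.010 = fully home, hard stop. Snug: needs about 9 N beside its weight to slide down, stays where left, cannot turn; a hard pull on the locked cap draws it out. Pressing the cap moves cap and bottle 16.5 mm in all
- bottle_mouth (a point): centre of the mouth (top of the 27 mm neck) of the capped bottle, z up, x through its lugs; 24 mm above the closed cap's lower edge; 144 mm above the bench at the start, 134 mm when the bottle is home. The bottle is white and 64 mm square; its shoulder begins 45 mm below the mouth
- holder: plywood holder of the capped bottle, fixed to the bench; base 104 x 104 mm, socket 74 x 74 mm outside, 34 mm high; origin at the centre of its underside; the bottle and cap stand upright on its z axis
- spout_bottle: the other bottle, the same white square bottle and holder in one fixed piece, already home, with a slim pointed grey spout instead of the wide cap; 150 mm tall over all; origin at the centre of the holder's underside. Not to be touched
- marker: black marker pen lying down, 135 x 20 x 18 mm; origin at the centre of its underside; bystander
- dowel_box: small cardboard box, 65 x 100 x 30 mm; origin at the centre of its underside; bystander
- tape: roll of black tape lying flat, 110 mm across, 45 mm tall; origin at the centre of its underside; bystander
- phone: black phone lying flat, 149 x 73 x 9 mm; origin at the centre of its underside; bystander
- walnut: offcut of dark walnut, 45 x 140 x 28 mm; origin at the centre of its underside; bystander
Mind the look-alikes: they are no part of the job. What is shaped like the holder but purple is not meant.

How it is judged (in metres and radians):
On the way, in this order (a step that is already met when the one before it is completed fails the run):
1. the bottle is pushed fully home in its holder, the cap still locked on it (value of joint bottle above 0.0085 m and z of cap in the frame of bottle_mouth below -0.015 m and angle between the x axis of cap and the x axis of bottle_mouth, either way round below 0.4 rad), for 0.1 s.
2. the cap, still down on the neck, is twisted free of its catch (value of joint bottle above 0.0085 m and z of cap in the frame of bottle_mouth below -0.01 m and angle between the x axis of cap and the x axis of bottle_mouth, either way round above 0.6 rad).
At the end, for the whole second after the job is handed in: the cap is held in the fingers, at rest and upright (within 0.25 rad), its lower edge 60 to 150 mm above the bottle's mouth and within 40 mm of straight above it, touching nothing but the fingers; the bottle is home in its holder (at least 8.5 of 10 mm) (value of joint bottle above 0.0085 m and z of cap in the frame of bottle_mouth between 0.06 and 0.15 m and horizontal distance between cap and bottle_mouth below 0.04 m and angle between cap's own z axis and vertical below 0.25 rad and linear speed of cap below 0.03 m/s and contact force between the fingers and cap above 1 N and contact force between cap and holder below 0.1 N); the arm keeps its last pose, push and grip.
It fails at once if the robot touches the bottle with the spout (contact force between any of the arm, the fingers and spout_bottle above 2 N).
It fails at once if a bystander is moved by more than 30 mm (distance of any of marker, dowel_box, tape, phone, walnut from where it was at the start of the episode above 0.03 m).
It also fails if it takes over 35 s, if anything falls off the work surface, if the arm or the gripper's body presses on something with over 40 N, if the wrist force passes 120 N, or if a joint passes its speed limit or range.

ROBOT

A 7-joint arm with a two-finger parallel gripper is mounted at the origin on the work surface; the furniture and walls round the work are solid. World frame = base frame: x ahead of the robot, y to its left, z up, the work surface at z = 0. Lengths are in mm, angles in rad, forces in N, time in s.
With the tool pointing down it reaches from about 425 to 875 mm from the base axis. Payload 9.9 kg.
Tool frame: the origin (TCP) lies at the centre of the arm's flange, where the gripper is bolted on; the fingertips stand 173 mm ahead of it and the grasp point (between the pads) lies 155 mm ahead of it; z points along the fingers, y is the direction in which the jaws open and shut (so a half turn about z gives the same grasp; the last joint's range is limited). The gripper opens to 85 mm and grips with 20 to 120 N. Pads are 22 mm wide; open, the fingers measure 114 mm over their backs; the gripper's body (76 mm by 85 mm) begins 54 mm behind the grasp point. The pads swing forward as they close: fully open they stand 13 mm farther back than shut.
Start: joints at [1.055, 0.576, 0.025, 1.437, -0.015, 1.129, -0.057], TCP at [282.497, -613.049, 404.689] pointing down, gripper open.
Joint ranges: [-2.76, 2.76], [-0.34, 2.15], [-1.52, 1.57], [0.19, 2.46], [-1.09, 4.23], [0.17, 1.99], [-2.82, 2.82]. Speed limits (rad/s): [2.22, 2.22, 3.01, 3.01, 3.14, 3.14, 3.14].

INTERFACE

Orientations are given as a unit quaternion [w, x, y, z].
In Python, from plant import robot gives the robot as it stands.
- The arm moves only by the tool drive_tool, never from a script. Its argument "targets" is a list of rows, each a list of 2 entries, a list of its own where there are three numbers: the shift along the tool's x, y, z in m, then the turn, a rotation vector about the tool's x, y, z in units of 5 degrees (1.0 is 5 degrees). A call has 1 to 10 rows; each row shifts and turns the pose as measured when the row begins, along the tool's axes as they then stand; what a row does not reach is not made up. A row lasts 1/12 s, in which the tool goes at most 41.7 mm and 7.16 degrees, less where a joint would pass 70% of its speed; a pose out of reach is approached as far as the arm can. A call with a gripper value outside its range is refused whole. "hand" is the closure in counts, from 0 (fully open) to 255 (shut), set as the call begins (left out, the last holds). The fingers move at their own pace and stop on an object; the grip force is fixed at half the most. Time passes only in rows, so rows that do not move let the fingers close. It gives the time, the measured TCP pose, the force and the opening at its end, in the units of the state.
- robot.get_obs(): the state, without advancing time (a new reading comes with each control period).
- robot.get_image(name): name is "scene" or "top" or "wrist"; returns a dict with "frame" (400x640x3 uint8, red, green, blue), "fx", "fy", "cx", "cy" (pixels), "T" (4x4, takes a point from camera to world coordinates). Camera axes: x right, y up, looking along -z (the intrinsics and any distortion apply to the point x, -y, -z); pixel columns grow to the right and rows downward; lengths in mm; the calibration is good to about 2 mm. The wrist camera is an equidistant fisheye: a pixel r from the principal point sees the ray r / f radians off the axis. A picture is of the moment at which its call begins. There is no depth.
- robot.finish_job(): hands the job in, once; it reports no verdict.
The state is a dict: "time": time; "qpos": joint angles; "qd": joint speeds; "effort": joint torques, N m; "ee_pos": TCP position; "tool_rot": TCP orientation; "contact_force": force on the tool from outside, world axes, zero at the start; "ft_torque": the same for the moment, N m; "grip_width": finger opening in mm.
Only numpy, scipy, OpenCV 4.12 (cv2) and the standard library are available. Lean on these libraries where they do the work, as an engineer would, in place of code of your own. Each camera call takes 0.05 s, during which the arm holds its last target.

## Working session

There is one attempt and no reset: what is moved stays moved. The work goes in short steps, Python scripts to look and compute and a tool call to move; the robot and the scene stay as the last step left them, time stands still between calls to the robot, and variables do not carry over. Pictures are saved under pics/ and viewed, and the job is handed in when it is done.

Besides the shell and the picture viewer there is one more tool, called after ">>>" by a JSON object that holds its "api" and its "payload", one argument or row to a line. drive_tool: Moves the arm, as the interface text tells. Its arguments: {"type":"object","properties":{"targets":{"type":"array"},"hand":{"type":"number"}},"required":["targets"]}

```bash
mkdir -p pics
python3 - <<'E'
from plant import robot
import cv2,numpy as np
print(robot.get_obs())
for n in ["scene","top","wrist"]:
    d=robot.get_image(n); cv2.imwrite(f"pics/{n}0.png",d["frame"][:,:,::-1])
    print(n,d["fx"],d["fy"],d["cx"],d["cy"],np.round(d["T"],4).tolist(),d.keys())
E
```

```text
{'time': 0.0, 'qpos': array([ 1.05523565,  0.5765321 ,  0.02484569,  1.43790447, -0.01503948,
        1.12897335, -0.05650074]), 'qd': array([ 0.00027952, -0.00201307,  0.0006408 ,  0.000485  ,  0.00148026,
        0.00054472,  0.00060982]), 'effort': array([-8.86802013e-06, -7.65778828e+01,  2.25023076e+00, -2.85979879e+01,
        1.52042520e-02,  1.23927748e-02,  3.72682860e-05]), 'ee_pos': array([ 282.42523174, -612.8990007 ,  403.84369139]), 'tool_rot': array([-7.91842210e-04,  9.76786250e-01,  2.14214741e-01, -1.99496399e-04]), 'contact_force': array([-0.11141006,  0.07999355, -0.15437359]), 'ft_torque': array([ 0.01320734, -0.02939134,  0.01747444]), 'grip_width': 85.41618565116168}
scene 464.89641574874776 464.89641574874776 317.3470719756372 198.45495192812285 [[-0.5114, 0.4815, -0.7118, -487.2776], [-0.859, -0.2631, 0.4391, 573.9666], [0.0241, 0.836, 0.5482, 836.2993], [0.0, 0.0, 0.0, 1.0]] dict_keys(['frame', 'fx', 'fy', 'cx', 'cy', 'T'])
top 413.7336978589121 413.7336978589121 313.2285690560578 202.98477257175352 [[-0.0164, 0.9904, -0.1373, 275.1091], [-0.9997, -0.0185, -0.0136, 10.5087], [-0.0161, 0.1371, 0.9904, 1344.7729], [0.0, 0.0, 0.0, 1.0]] dict_keys(['frame', 'fx', 'fy', 'cx', 'cy', 'T'])
wrist 309.70691628693146 309.70691628693146 320.61811430532265 200.36905528748383 [[0.4161, 0.8705, 0.2629, 348.8202], [-0.9093, 0.3984, 0.1201, -581.0572], [-0.0002, -0.289, 0.9573, 374.3151], [0.0, 0.0, 0.0, 1.0]] dict_keys(['frame', 'fx', 'fy', 'cx', 'cy', 'T'])
```

View pics/scene0.png

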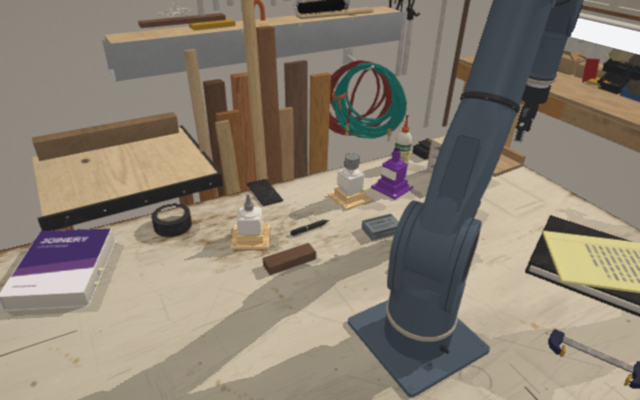

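View pics/top0.png

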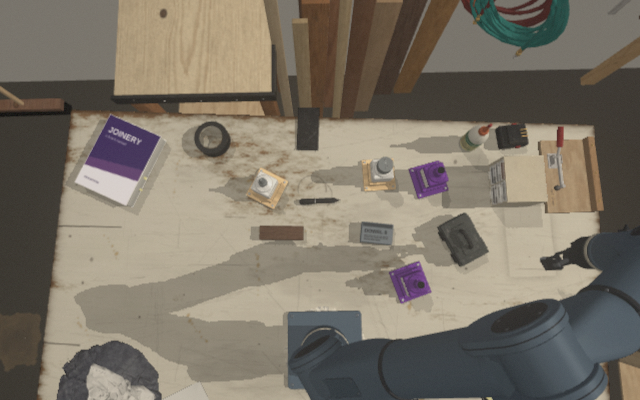

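View pics/wrist0.png

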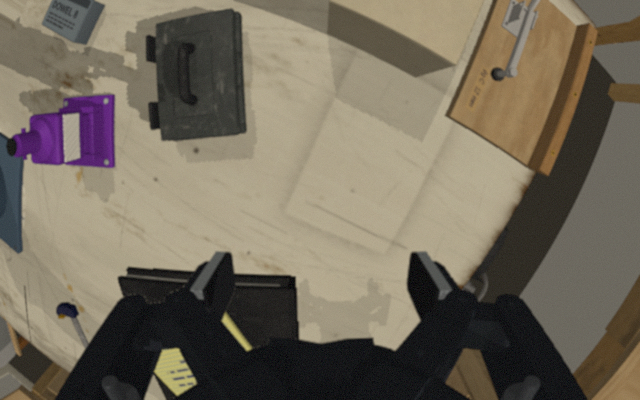

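The capped bottle stands at about (350,180) in the scene view and (380,172) in the top view. The spout bottle is at (250,225) and (267,187). I'll enlarge both.

Run:
```python
import cv2,numpy as np
a=cv2.imread("pics/scene0.png")[140:220,310:390]; b=cv2.imread("pics/top0.png")[135:215,345:425]
cv2.imwrite("pics/crop0.png",np.hstack([cv2.resize(x,(400,400),interpolation=cv2.INTER_CUBIC) for x in(a,b)]))
```

```text
(no output)
```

View pics/crop0.png

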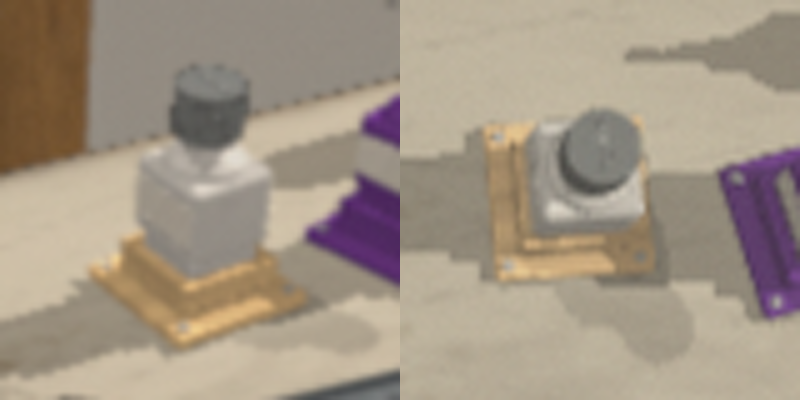

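```bash
cat > h.py <<'E'
from plant import robot
import numpy as np,cv2
def ray(d,u,v,fish=False):
    x=(u-d["cx"])/d["fx"];y=(v-d["cy"])/d["fy"]
    if fish:
        r=np.hypot(x,y);s=np.sin(r)/max(r,1e-9);p=np.array([x*s,-y*s,-np.cos(r)])
    else: p=np.array([x,-y,-1.])
    T=np.array(d["T"]);return T[:3,3],T[:3,:3]@(p/np.linalg.norm(p))
def onz(d,u,v,z,fish=False):
    o,r=ray(d,u,v,fish);return o+r*(z-o[2])/r[2]
def tri(rs):
    A=sum(np.eye(3)-np.outer(r,r) for o,r in rs);b=sum((np.eye(3)-np.outer(r,r))@o for o,r in rs)
    return np.linalg.solve(A,b)
E
python3 - <<'E'
from h import *
s=robot.get_image("scene");t=robot.get_image("top")
print("top@156",onz(t,385.8,163.6,156),"scene",onz(s,352.4,157,156),tri([ray(t,385.8,163.6),ray(s,352.4,157)]))
for c in [(487,125),(497,282),(657,272),(645,120)]:
    print("corner",onz(t,(c[0]-400)/5+345,c[1]/5+135,6))
for n,c,z in [("spout",(264,183),150),("purple",(440,169),150),("dbox",(377,233),30),("tape",(212,138),45),("phone",(308,129),9),("marker",(320,201),18),("glue",(477,135),100)]: print(n,onz(t,*c,z).round())
E
```

```text
top@156 [ 552.49468256 -187.74478763  156.        ] scene [ 545.36256322 -186.44111165  156.        ] [ 552.48983549 -189.70508892  151.93858994]
corner [ 601.23365661 -136.066779      6.        ]
corner [ 495.87777013 -139.15838167    6.        ]
corner [ 500.50811341 -243.84541405    6.        ]
corner [ 602.49278028 -240.41240025    6.        ]
spout [503. 171. 150.]
purple [ 534. -347.  150.]
dbox [ 358. -172.   30.]
tape [675. 354.  45.]
phone [710.  42.   9.]
marker [465.   7.  18.]
glue [ 650. -482.  100.]
```

>>> {"api": "drive_tool", "payload": {
  "targets": [
    [[0.03,-0.0195,0],[0,0,0]],
    [[0.03,-0.0195,0],[0,0,0]],
    [[0.03,-0.0195,0],[0,0,0]],
    [[0.03,-0.0195,0],[0,0,0]],
    [[0.03,-0.0195,0],[0,0,0]],
    [[0.03,-0.0195,0],[0,0,0]],
    [[0.03,-0.0195,0],[0,0,0]],
    [[0.03,-0.0195,0],[0,0,0]],
    [[0.03,-0.0195,0],[0,0,0]],
    [[0.03,-0.0195,0],[0,0,0]]
  ],
  "hand": 0
}}

```text
time: 1.08
ee_pos: [474.6, -306.7, 401.1]
tool_rot: [0.001, 0.979, 0.206, -0.003]
contact_force: [0.1, -0.6, -0.3]
grip_width: 85.6
```

Run:
```python
from h import *
w=robot.get_image("wrist");cv2.imwrite("pics/w1.png",w["frame"][:,:,::-1])
o=robot.get_obs();print(o["ee_pos"],o["qpos"])
np.save("w1.npy",np.array(w["T"]))
```

```text
[ 479.54746176 -299.15796729  401.04038894] [ 0.48960506  0.41529151 -0.02148934  1.73736214  0.00991905  0.99162788
 -0.68265005]
```

View pics/w1.png

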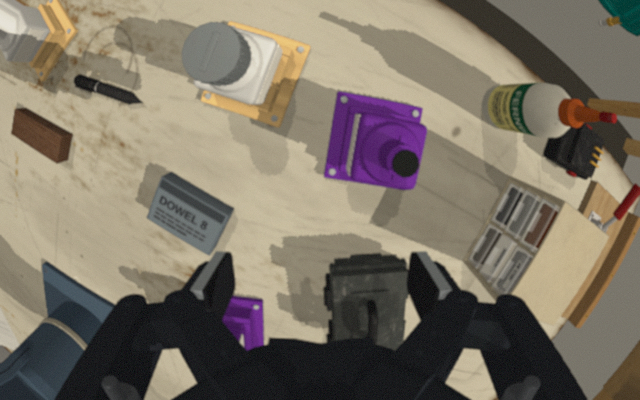

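>>> {"api": "drive_tool", "payload": {
  "targets": [
    [[0.027,-0.018,0],[0,0,0]],
    [[0.027,-0.018,0],[0,0,0]],
    [[0.027,-0.018,0],[0,0,0]],
    [[0.02,-0.013,0],[0,0,0]],
    [[0,0,0],[0,0,0]],
    [[0,0,0],[0,0,0]]
  ]
}}

```text
time: 1.63
ee_pos: [547.5, -189.0, 400.8]
tool_rot: [-0.001, 0.977, 0.214, -0.0]
contact_force: [-0.6, -0.7, 0.4]
grip_width: 85.6
```

Run:
```python
from h import *
w=robot.get_image("wrist");cv2.imwrite("pics/w2.png",w["frame"][:,:,::-1])
o=robot.get_obs();print(o["ee_pos"],o["tool_rot"],o["qpos"])
```

```text
[ 547.51046715 -188.84066335  400.82633962] [-1.68391449e-03  9.76829625e-01  2.14011706e-01 -1.92957778e-04] [ 0.28045776  0.43557243 -0.0422564   1.70222264  0.01772729  1.0060451
 -0.90681144]
```

View pics/w2.png

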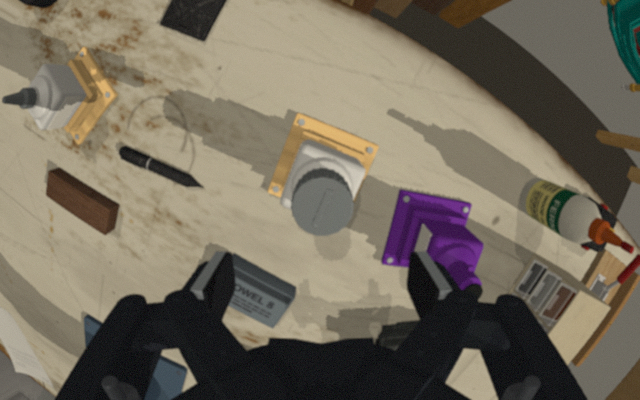

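Run:
```python
from h import *
w=robot.get_image("wrist")
p=onz(w,321,207,156,True);print(p)
s=robot.get_image("top");t=tri([ray(w,321,207,True),ray(s,385.8,163.6)]);print(t)
cv2.imwrite("pics/w2c.png",cv2.resize(w["frame"][100:260,250:400,::-1],(600,640))[:600])
```

```text
[ 550.21773602 -185.88030763  156.        ]
[ 551.46332282 -186.13110151  160.51270495]
```

View pics/w2c.png

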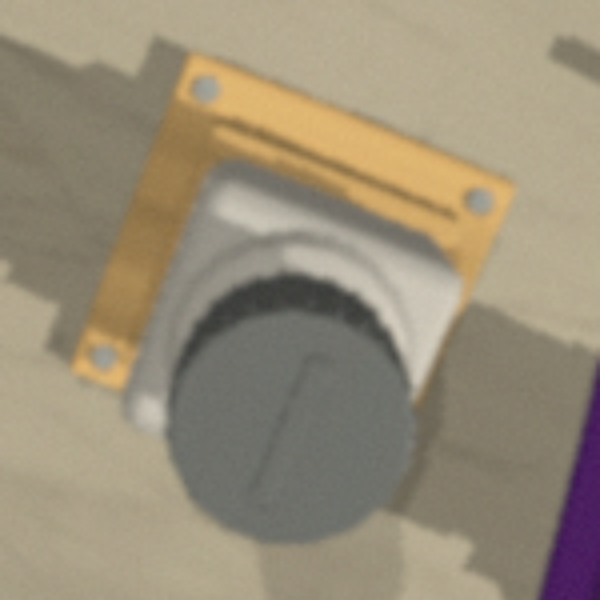

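>>> {"api": "drive_tool", "payload": {
  "targets": [
    [[0.002,0,0.025],[0,0,0]],
    [[0.002,0,0.025],[0,0,0]],
    [[0,0,0.02],[0,0,0]],
    [[0,0,0.015],[0,0,0]],
    [[0,0,0],[0,0,0]]
  ]
}}

```text
time: 2.2
ee_pos: [547.4, -197.1, 315.1]
tool_rot: [0.002, 0.978, 0.207, 0.001]
contact_force: [-0.3, -0.1, -0.6]
grip_width: 85.4
```

Run:
```python
from h import *
w=robot.get_image("wrist");cv2.imwrite("pics/w3.png",w["frame"][:,:,::-1])
o=robot.get_obs();print(o["time"],o["ee_pos"],o["tool_rot"],o["contact_force"])
```

```text
2.25 [ 547.57407737 -197.54520014  316.44552283] [0.00196376 0.97844917 0.20647438 0.00130033] [-0.48862751 -0.10618521 -0.54413311]
```

View pics/w3.png

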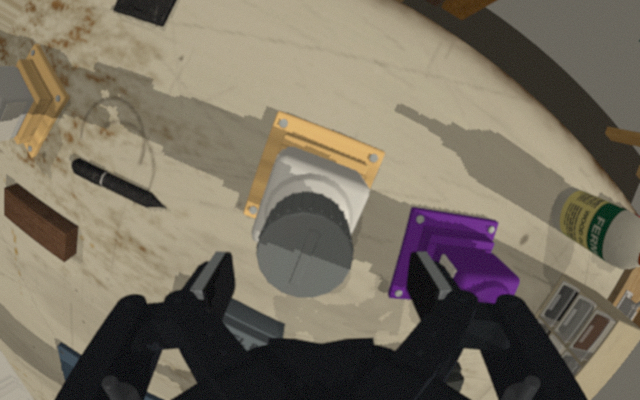

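>>> {"api": "drive_tool", "payload": {
  "targets": [
    [[0.008,-0.009,0],[0,0,0]],
    [[0,0,0],[0,0,0]]
  ]
}}

```text
time: 2.42
ee_pos: [551.2, -187.3, 318.0]
tool_rot: [0.002, 0.979, 0.205, 0.002]
contact_force: [-0.0, 0.9, -0.1]
grip_width: 85.7
```

Run:
```python
from h import *
w=robot.get_image("wrist");cv2.imwrite("pics/w4.png",w["frame"][:,:,::-1])
o=robot.get_obs();print(o["time"],o["ee_pos"],o["tool_rot"],o["contact_force"])
print(onz(w,320,260,156,True))
```

```text
2.4667 [ 550.8719316  -188.68058654  318.30314495] [0.00315247 0.97891476 0.20423701 0.00178903] [ 0.81036522 -0.8219201   1.27950201]
[ 554.78253731 -185.14212625  156.        ]
```

View pics/w4.png

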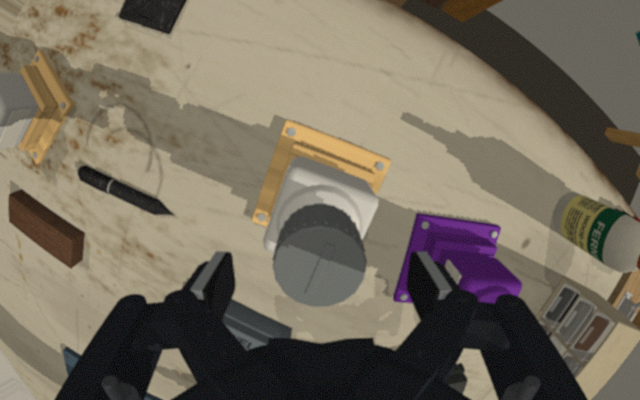

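>>> {"api": "drive_tool", "payload": {
  "targets": [
    [[0.001,-0.001,0.008],[0,0,0]],
    [[0,-0.001,0.008],[0,0,0]],
    [[0,-0.001,0.008],[0,0,0]],
    [[0,0,0.007],[0,0,0]],
    [[0,0,0],[0,0,0]]
  ]
}}

```text
time: 2.88
ee_pos: [551.4, -185.5, 287.1]
tool_rot: [0.005, 0.979, 0.204, 0.004]
contact_force: [-0.9, 1.0, -0.0]
grip_width: 85.3
```

>>> {"api": "drive_tool", "payload": {
  "targets": [
    [[0,0,0],[0,0,0]],
    [[0,0,0],[0,0,0]],
    [[0,0,0],[0,0,0]],
    [[0,0,0],[0,0,0]],
    [[0,0,0],[0,0,0]],
    [[0,0,0],[0,0,0]],
    [[0,0,0],[0,0,0]],
    [[0,0,0],[0,0,0]]
  ],
  "hand": 255
}}

```text
time: 3.55
ee_pos: [551.2, -185.7, 286.6]
tool_rot: [0.004, 0.979, 0.204, 0.003]
contact_force: [-0.3, 0.9, -1.8]
grip_width: 44.0
```

Run:
```python
from h import *
w=robot.get_image("wrist");cv2.imwrite("pics/w5.png",w["frame"][:,:,::-1])
o=robot.get_obs();print(o)
```

```text
{'time': 3.6, 'qpos': array([ 0.26451023,  0.56335076, -0.03330888,  1.83644453,  0.03374986,
        0.73244811, -0.94771513]), 'qd': array([ 0.00057306,  0.00093042,  0.00147576, -0.00248229,  0.00094094,
        0.00191695, -0.00049823]), 'effort': array([ 6.28887070e-02, -6.95353031e+01,  1.33132920e+00, -2.18048412e+01,
        5.24277810e-02, -1.04444992e-02, -2.56842010e-03]), 'ee_pos': array([ 551.22270115, -185.67166825,  286.57459749]), 'tool_rot': array([0.00427471, 0.97887951, 0.20436432, 0.00344211]), 'contact_force': array([ 0.52240522,  0.52764402, -1.4631849 ]), 'ft_torque': array([-0.02420384, -0.03572693,  0.05260632]), 'grip_width': 43.9566282709258}
```

View pics/w5.png

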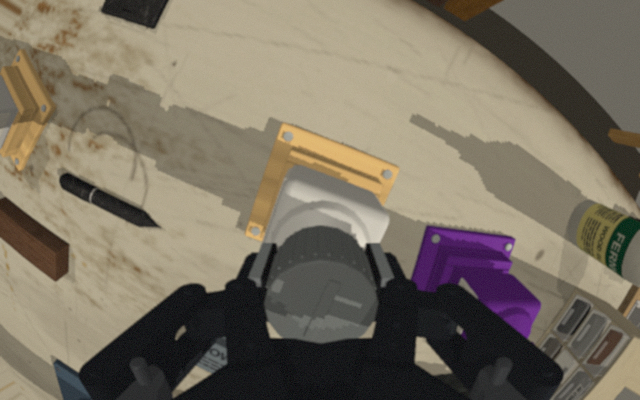

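Run:
```python
from h import *
w=robot.get_image("wrist")
for r in (280,286,292,298): print(r,onz(w,320,r,156,True), onz(w,320,r,160,True)[:2])
cv2.imwrite("pics/w5c.png",cv2.resize(w["frame"][200:350,230:410,::-1],(720,600)))
for n,(u,v) in dict(scene=(352,160),top=(385,165)).items():
    f=robot.get_image(n)["frame"][v-50:v+50,u-50:u+50,::-1];cv2.imwrite(f"pics/{n}5.png",cv2.resize(f,(500,500),interpolation=cv2.INTER_CUBIC))
```

```text
280 [ 562.42397117 -180.68555221  156.        ] [ 564.63622948 -179.6886938 ]
286 [ 559.92931087 -181.76406296  156.        ] [ 562.24003912 -180.72463327]
292 [ 557.37264063 -182.86931674  156.        ] [ 559.78428649 -181.78626016]
298 [ 554.74962681 -184.00318461  156.        ] [ 557.26480901 -182.87537168]
```

View pics/w5c.png

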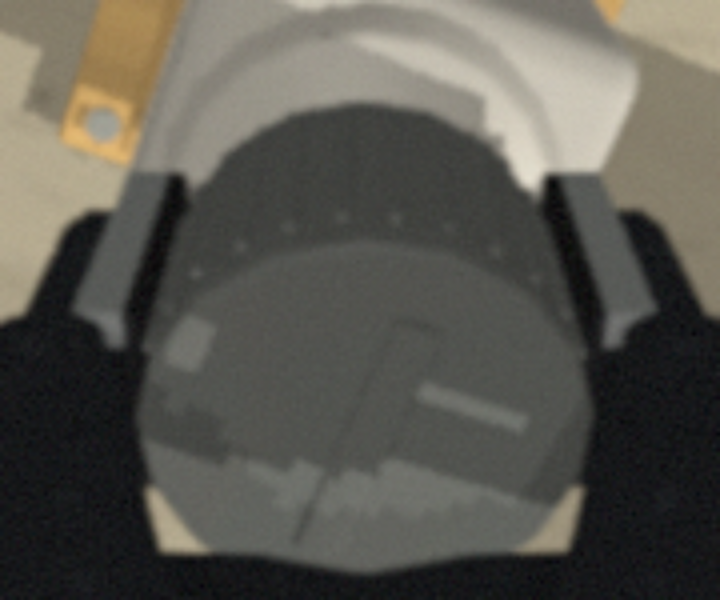

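View pics/scene5.png

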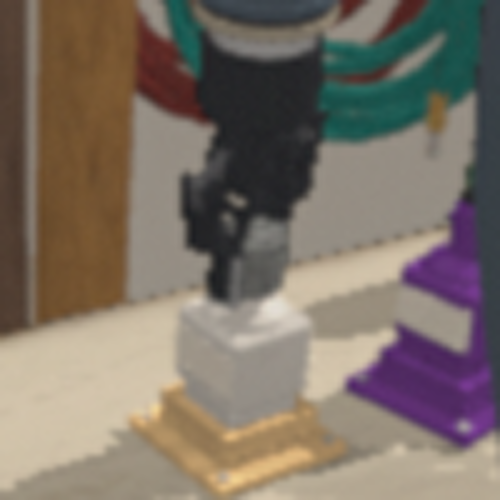

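>>> {"api": "drive_tool", "payload": {
  "targets": [
    [[0,0,0.003],[0,0,0]],
    [[0,0,0.003],[0,0,0]],
    [[0,0,0.003],[0,0,0]],
    [[0,0,0.003],[0,0,0]]
  ]
}}

```text
time: 4.08
ee_pos: [551.1, -185.6, 276.5]
tool_rot: [0.005, 0.979, 0.204, 0.004]
contact_force: [-2.6, 1.6, 9.8]
grip_width: 44.3
```

>>> {"api": "drive_tool", "payload": {
  "targets": [
    [[0,0,0.003],[0,0,0]],
    [[0,0,0.003],[0,0,0]],
    [[0,0,0.003],[0,0,0]]
  ]
}}

```text
time: 4.33
ee_pos: [551.0, -185.7, 269.4]
tool_rot: [0.005, 0.979, 0.204, 0.005]
contact_force: [-9.6, 4.1, 45.4]
grip_width: 43.8
```

>>> {"api": "drive_tool", "payload": {
  "targets": [
    [[0,0,0],[0,0,0]],
    [[0,0,0],[0,0,0]]
  ]
}}

```text
time: 4.5
ee_pos: [550.8, -185.6, 271.0]
tool_rot: [0.005, 0.979, 0.204, 0.005]
contact_force: [-2.7, 1.1, 8.8]
grip_width: 44.1
```

Run:
```python
from h import *
f=robot.get_image("scene")["frame"][110:210,302:402,::-1];cv2.imwrite("pics/scene6.png",cv2.resize(f,(600,600),interpolation=cv2.INTER_CUBIC))
o=robot.get_obs();print(o["time"],o["ee_pos"],o["contact_force"],o["ft_torque"])
```

```text
4.55 [ 550.77243393 -185.55504208  271.11973891] [-2.44784476  2.01160413  7.85037537] [0.25087991 0.61070043 0.01850014]
```

View pics/scene6.png

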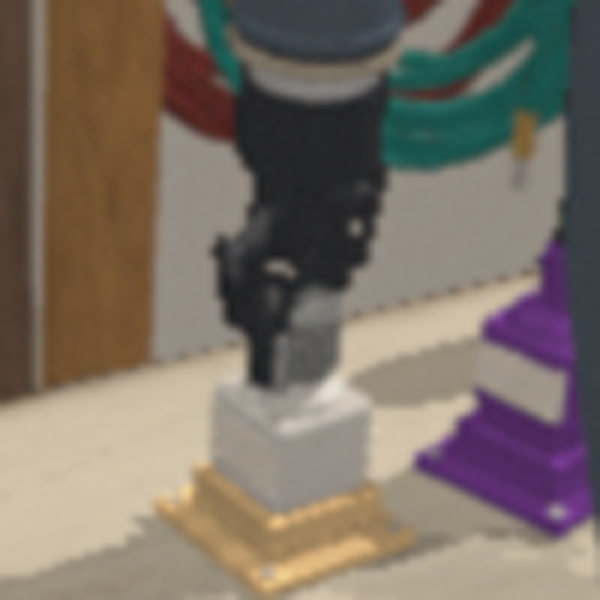

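>>> {"api": "drive_tool", "payload": {
  "targets": [
    [[0,0,0.0025],[0,0,0]],
    [[0,0,0.0025],[0,0,-0.8]],
    [[0,0,0.002],[0,0,-1.2]],
    [[0,0,0.002],[0,0,-1.2]]
  ]
}}

```text
time: 4.88
ee_pos: [551.0, -185.1, 269.7]
tool_rot: [0.008, 0.94, 0.341, 0.007]
contact_force: [-8.9, 4.3, 21.7]
grip_width: 44.2
```

Run:
```python
from h import *
o=robot.get_obs();print(o["time"],o["ee_pos"],o["tool_rot"],o["contact_force"],o["ft_torque"],o["qpos"])
w=robot.get_image("wrist");cv2.imwrite("pics/w7c.png",cv2.resize(w["frame"][200:350,230:410,::-1],(720,600)))
```

```text
4.8833 [ 550.98475625 -185.09307963  269.66376338] [0.00807944 0.9400578  0.34084672 0.00704013] [-8.87941236  4.27974739 21.72019841] [ 0.82161025  1.76975686 -0.13801723] [ 0.31649396  0.58360243 -0.11473565  1.85608103  0.10912892  0.68724847
 -0.73762687]
```

View pics/w7c.png

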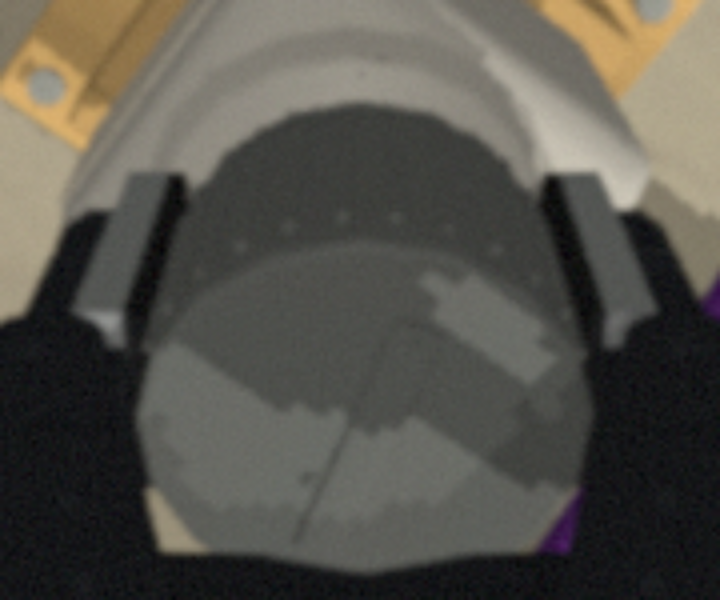

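>>> {"api": "drive_tool", "payload": {
  "targets": [
    [[0,0,0.002],[0,0,-1.2]],
    [[0,0,0.002],[0,0,-1.2]],
    [[0,0,0.002],[0,0,-1.2]],
    [[0,0,0.002],[0,0,-1.2]],
    [[0,0,0.002],[0,0,-1.2]]
  ]
}}

```text
time: 5.35
ee_pos: [549.7, -183.8, 269.7]
tool_rot: [0.012, 0.812, 0.584, 0.005]
contact_force: [-9.0, 2.9, 24.3]
grip_width: 44.3
```

>>> {"api": "drive_tool", "payload": {
  "targets": [
    [[0,0,0.002],[0,0,-1.2]],
    [[0,0,0.002],[0,0,-1.2]],
    [[0,0,0.0015],[0,0,-1.0]],
    [[0,0,0.001],[0,0,0]]
  ]
}}

```text
time: 5.68
ee_pos: [548.9, -183.1, 269.9]
tool_rot: [0.015, 0.709, 0.705, 0.004]
contact_force: [-2.1, -0.8, 7.6]
grip_width: 44.5
```

Run:
```python
from h import *
o=robot.get_obs();print(o["time"],o["ee_pos"],o["tool_rot"],o["contact_force"],o["ft_torque"],o["qpos"])
w=robot.get_image("wrist");cv2.imwrite("pics/w8c.png",cv2.resize(w["frame"][200:350,230:410,::-1],(720,600)))
```

```text
5.6833 [ 548.86991543 -183.1413756   269.90705439] [0.01508907 0.70907237 0.70496527 0.00355874] [-2.14460768 -0.77327959  7.63895039] [ 0.06248244  0.59667649 -0.02748743] [ 0.47404083  0.59495187 -0.36221608  1.86115012  0.32654475  0.71360337
 -0.08051054]
```

View pics/w8c.png

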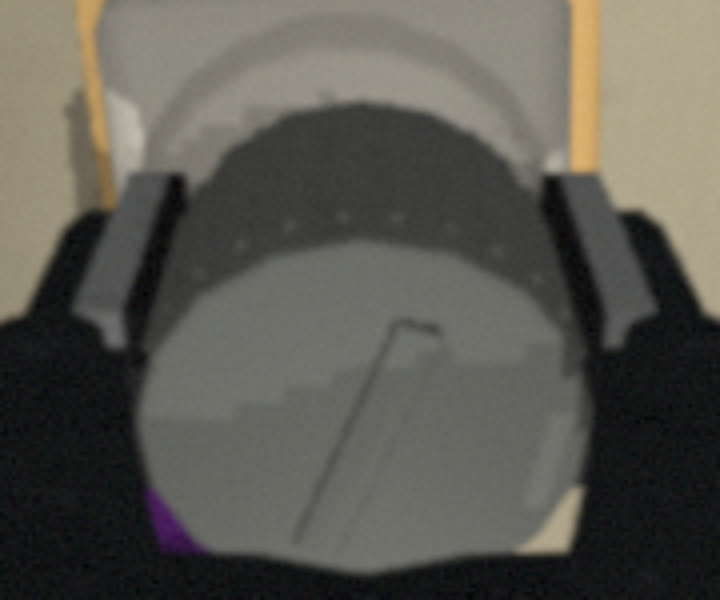

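>>> {"api": "drive_tool", "payload": {
  "targets": [
    [[0,0,-0.004],[0,0,0]],
    [[0,0,-0.004],[0,0,0]],
    [[0,0,-0.004],[0,0,0]]
  ]
}}

```text
time: 5.98
ee_pos: [548.2, -183.2, 282.6]
tool_rot: [0.015, 0.71, 0.704, 0.004]
contact_force: [-0.9, 0.4, -0.2]
grip_width: 44.3
```

>>> {"api": "drive_tool", "payload": {
  "targets": [
    [[0,0,-0.006],[0,0,0]],
    [[0,0,-0.01],[0,0,0]],
    [[0,0.0005,-0.015],[0,0,0]],
    [[0,0.0005,-0.018],[0,0,0]],
    [[0,0.0005,-0.018],[0,0,0]],
    [[0,0,-0.018],[0,0,0]],
    [[0,0,-0.014],[0,0,0]],
    [[0,0,-0.008],[0,0,0]],
    [[0,0,0],[0,0,0]],
    [[0,0,0],[0,0,0]]
  ]
}}

```text
time: 6.82
ee_pos: [547.0, -181.1, 399.3]
tool_rot: [0.016, 0.71, 0.704, 0.005]
contact_force: [-0.5, -0.2, -0.4]
grip_width: 44.4
```

Run:
```python
from h import *
o=robot.get_obs();print(o["time"],o["ee_pos"],o["tool_rot"],o["contact_force"],o["grip_width"])
w=robot.get_image("wrist");cv2.imwrite("pics/w9.png",w["frame"][:,:,::-1])
f=robot.get_image("scene")["frame"][90:230,270:430,::-1];cv2.imwrite("pics/scene9.png",cv2.resize(f,(686,600),interpolation=cv2.INTER_CUBIC))
```

```text
6.8167 [ 546.95476996 -181.06947996  399.27708547] [0.01596298 0.7103534  0.70364865 0.00467005] [-0.47527448 -0.17678237 -0.4304772 ] 44.432232967866305
```

View pics/w9.png

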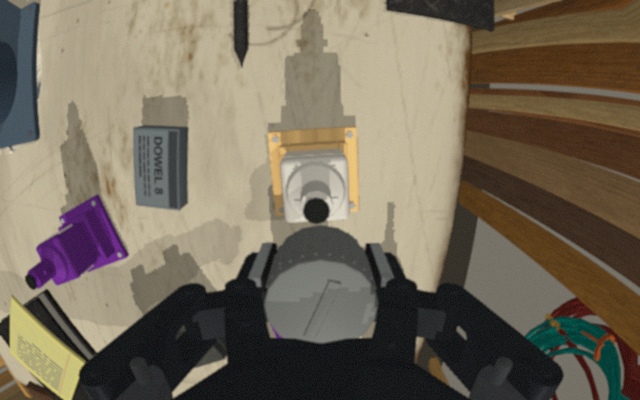

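View pics/scene9.png

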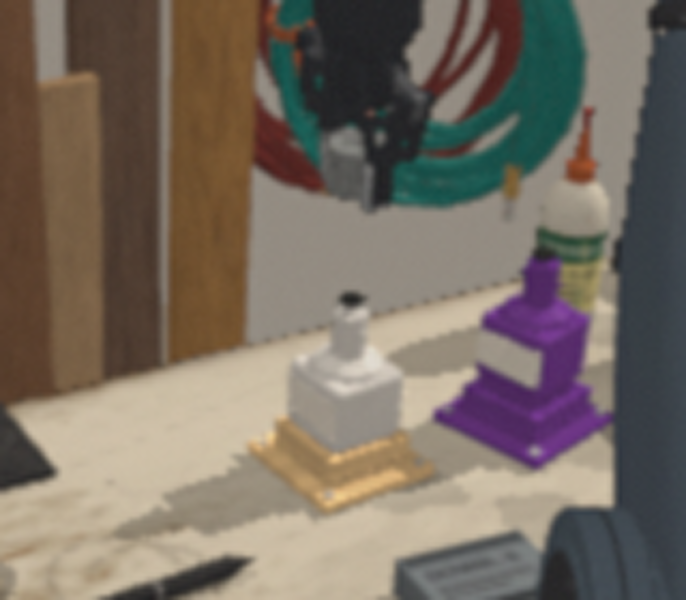

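Run:
```python
from h import *
w=robot.get_image("wrist");s=robot.get_image("scene")
print(tri([ray(w,316,211,True),ray(s,352.1,159.6)]),onz(w,316,211,134,True))
o=robot.get_obs();print(o["time"],o["ee_pos"],abs(o["qd"]).max(),o["grip_width"])
f=s["frame"][150:215,325:385,::-1];cv2.imwrite("pics/scene10.png",cv2.resize(f,(554,600),interpolation=cv2.INTER_CUBIC))
```

```text
[ 549.50591741 -188.00268935  144.17946337] [ 549.98589986 -190.76856711  134.        ]
7.0167 [ 546.80429182 -181.06551084  398.07031879] 0.0028172412419671423 44.383597648986004
```

View pics/scene10.png

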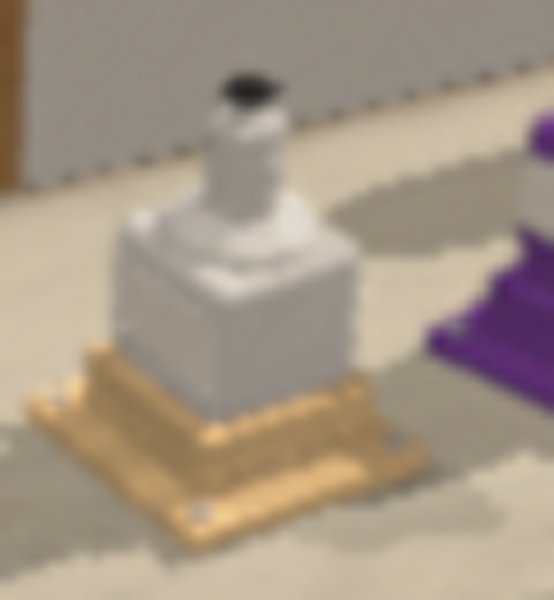

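The triangulated mouth height of 144 mm disagrees with being home (134 mm). I'll compare before and after images of the bottle directly.

Run:
```python
from h import *
s=robot.get_image("scene");n=s["frame"][:,:,::-1];cv2.imwrite("pics/scene_now.png",n)
a=cv2.imread("pics/scene0.png")
c=lambda x:cv2.resize(x[160:212,328:378],(400,416),interpolation=cv2.INTER_CUBIC)
cv2.imwrite("pics/cmp.png",np.hstack([c(a),c(n)]))
T=np.array(s["T"])
def proj(p):
    q=T[:3,:3].T@(np.array(p)-T[:3,3]);return s["cx"]+s["fx"]*q[0]/-q[2],s["cy"]-s["fy"]*q[1]/-q[2]
for z in(156,144,134,99,89): print(z,np.round(proj((551,-187,z)),1))
```

```text
156 [351.5 156.2]
144 [351.3 159.6]
134 [351.1 162.4]
99 [350.4 172.1]
89 [350.2 174.8]
```

View pics/cmp.png

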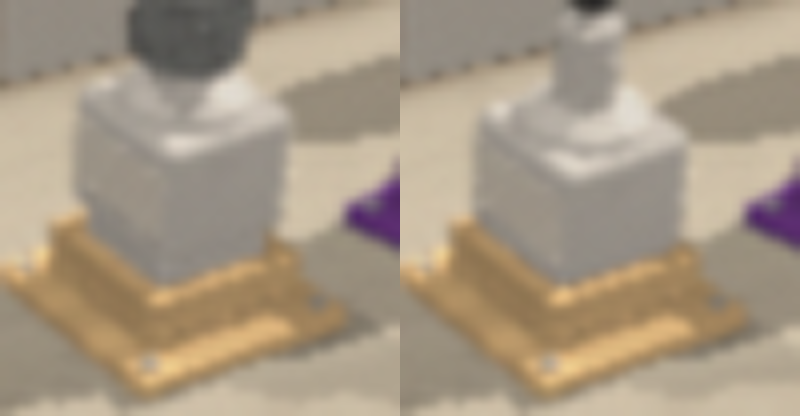

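The bottle's shoulder corner moved down about 23/8 = 2.9 px between the two images. That is about 10 mm at 2.8 px per 10 mm, and the gap at the rim has closed, so the bottle is home. Handing in.

Run:
```python
from h import *
print(robot.finish_job()); o=robot.get_obs();print(o["time"],o["ee_pos"],o["grip_width"])
```

```text
the job is handed in; nothing more can be done
None
the job is handed in; nothing more can be done
```

I pushed the bottle home by its cap, twisted the cap free while still pressing, and lifted it off. I handed the job in at about 7 s of the 35 s allowed, with the cap held above the mouth. The hand-in reports no verdict.

- **Push home:** I gripped the cap by its ribs and pushed it down about 17 mm, until the force reached about 45 N at the hard stop.
- **Twist:** I kept pressing with about 22–24 N and turned counter-clockwise about 66° (1.15 rad). The cap turned with the gripper and did not slip.
- **Lift:** There was no noticeable pull on the bottle at the start of the lift (about 0 N), so the cap was free.
- **Final position:** By calculation, the cap's lower edge is about 98 mm above the mouth and roughly 1 cm off its axis. The gripper was tilted about 0.03 rad and the arm was at rest with the cap in the fingers (opening 44 mm).
- **Other objects:** No contact with the spout bottle or the bystanders showed in the forces or pictures. I did not measure the bystanders' positions again.

**One check disagreed:** triangulating the mouth from two cameras gave a height of 144 mm, but a bottle that is home should read 134 mm. I judged the reading unreliable, because the same method was off by about 4 mm on the cap top and I had picked the dark opening by eye. Comparing the scene pictures from before and after, the bottle's shoulder moved down about 2.9 px (about 10 mm) and the gap at the holder's rim is closed. I therefore took the bottle as fully home.

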